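Right the repaired instrument box and press its test button

TASK

The repaired aluminium instrument box lies face down on the mat. Turn it over in two steps - stand it up on one end or side and let go, then take it afresh and lay it face up in the middle of the square steel test plate and let go - and then press its round test button fully down and release it. Never drop or topple the box, and leave the meter, cup and bottle where they are.

Things in the scene. Friction and masses are not known exactly. Their poses are not given: they have to be found in the camera images.
- box: Loose bare-aluminium instrument box, 0.36 kg or so, 110 (x) x 50 (y) x 44 mm (z) with its ribs. Origin: middle of the flat lid side, which is underneath when the box is face up; +z runs through the box to the face with the button, so z points down at the start. The long sides y = -25 and 25 mm are flat: grip them, 50 mm apart. The -x end is plain and flat, fit to stand on.
- box_centre (a point): Centre of the box, 18 mm from the lid side along box z. The face itself is 36 mm from the lid side; along each end of the face (x = -55..-47 and 47..55 mm) a rib runs across, 8 mm wide and 8 mm high: face down, the box lies on these ribs.
- connector_end (a point): Middle of the outer end of the round connector, 20 mm across, that sticks 14 mm out of the box's +x end, 18 mm from the lid side. Its end is 69 mm from the box's middle along box +x.
- button_top (a point): Middle of the top of the round grey button cap, 18 mm across, at box x = -20 mm, y = 0. Released, the cap top is 6 mm above the face and 2 mm below the tops of the ribs. There are 94 mm between the ribs. The flat dark window on the other half of the face is a display.
- button (a joint): Travel of the button's cap into the box: 0 released, 0.004 m fully down. Spring: about 1 N to start, 5 N fully down; it comes back by itself.
- plate: Fixed square dark steel test plate, 150 x 150 x 10 mm, standing on the mat. Origin: middle of its underside; the top is 10 mm higher. No edge or fence; the box may lie on it at any yaw.
- meter: Bystander: orange and grey multimeter lying on its back, 150 (x) x 85 (y) x 46 mm. Origin: middle of its underside.
- cup: Bystander: small steel cup, 70 mm across and 60 mm high. Origin: middle of its underside.
- bottle: Bystander: white plastic bottle, 44 mm across and 100 mm high. Origin: middle of its underside.
Things that resemble listed ones, but are neither listed nor needed, are in the scene too. Leave any blue or brown look-alike of the box alone.

How it is judged:
By the outcome, as a careful person would: the job done as asked, in the order asked, and still so for the second after the job is handed in, with the robot touching nothing.
It also fails if it takes over 72 s, if anything falls off the work surface, if the arm or the gripper's body presses on something with over 40 N, if the wrist force passes 120 N, or if a joint passes its speed limit or range.

ROBOT

A 6-joint arm with a two-finger parallel gripper is mounted at the origin on the work surface. World frame = base frame: x ahead of the robot, y to its left, z up, the work surface at z = 0. Lengths are in mm, angles in rad, forces in N, time in s.
With the tool pointing down it reaches from about 350 to 875 mm from the base axis. Payload 4.2 kg.
Tool frame: the origin (TCP) lies at the very end of the fingers, on their centre line; the grasp point (between the pads) lies 19 mm behind it; z points along the fingers, y is the line along which they close (so a half turn about z gives the same grasp; the last joint's range is limited). The gripper opens to 85 mm and grips with 20 to 120 N. Pads are 22 mm wide; open, the fingers measure 114 mm over their backs; the gripper's body (76 mm by 85 mm) begins 54 mm behind the grasp point. The pads swing forward as they close: fully open they stand 13 mm farther back than shut.
Start: joints at [1.475, 0.385, 0.008, 0, -1.194, -0.259], TCP at [217.094, 586.063, 231.312] pointing down, gripper open.
Joint ranges: [-3.14, 3.14], [-1.21, 2.06], [-1.07, 1.41], [-3.16, 2.05], [-2.99, -0.16], [-3.1, 3.1]. Speed limits (rad/s): [2.79, 2.79, 3.14, 3.14, 3.14, 3.14].

INTERFACE

Orientations are given as a unit quaternion [x, y, z, w].
In Python, from bench import read_state, get_image, get_calibration, job_done gives the robot as it stands.
- The arm moves only by the shell command python3 -m creep 'ROWS'. ROWS is a JSON object of lists of equal length, an entry for each row: "translation": the shift along the world's x, y, z in cm, a list of three; "delta_rot": the turn, a rotation vector about the world's x, y, z in degrees, a list of three; "hand": the finger opening in cm, from 0 to 8.54. A call has 1 to 8 rows; each row is the pose to reach, as a shift and turn from the pose commanded when the call began; what a row does not reach only later rows make up. A row lasts 1/8 s, in which the tool goes at most 62.5 mm and 10.7 degrees, less where a joint would pass 70% of its speed; a pose out of reach is approached as far as the arm can. A call with a gripper value outside its range is refused whole. The fingers move at their own pace and stop on an object; the grip force is fixed at half the most. Time passes only in rows, so rows that repeat a pose let the fingers close. It gives the time, the measured TCP pose, the force, the opening and the grip force at its end, in the units of the state.
- read_state(): the state, without advancing time (a new reading comes with each control period).
- get_image(name): name is "scene" or "top" or "wrist"; returns (picture, depth): 480x640x3 uint8, red, green, blue; 480x640 float32, mm along the optical axis (not along the pixel's ray), 0 where there is no reading.
- get_calibration(name): a dict with "intrinsics" (3x3 intrinsics, pixels), "dist" ([k1, k2, p1, p2, k3] as OpenCV has them; the pictures are not rectified), "xyz" and "attitude" of the camera in the world. Camera axes: x right, y down, z forward; pixel columns grow to the right and rows downward; lengths in mm; the calibration is good to about 2 mm. A picture is of the moment at which its call begins: read the wrist's pose just before it. get_calibration takes no time and is no camera call; for the wrist camera it gives the pose at the moment of the call.
- job_done(): hands the job in; it is judged then, once.
The state is a dict: "clock": time; "joints": joint angles; "joint_vel": joint speeds; "joint_efforts": joint torques, N m; "position": TCP position; "ee_rot": TCP orientation; "contact_force": force on the tool from outside, world axes, zero at the start; "wrist_torque": the same for the moment, N m; "gripper_width": finger opening in mm; "grasp_force": force on a finger pad.
Only numpy, scipy, OpenCV 4.12 (cv2) and the standard library are available. Lean on these libraries where they do the work, as an engineer would, in place of code of your own. Each camera call takes 0.05 s, during which the arm holds its last target. There are 200 camera calls.

## Working session

There is one attempt and no reset: what is moved stays moved. The work goes in short steps, Python scripts to look and compute and a shell command to move; the robot and the scene stay as the last step left them, time stands still between calls to the robot, and variables do not carry over. Pictures are saved under pics/ and viewed, at most 10 in all, crops included, and the job is handed in when it is done.

```bash
ls; mkdir -p pics
cat > h.py <<'E'
import numpy as np,cv2
from scipy.spatial.transform import Rotation as R
from bench import *
def shot(n):
    c=get_calibration(n); im,d=get_image(n); return im,d,c
def pose(c):
    a=np.array(c["attitude"],float)
    Rm=R.from_quat(a).as_matrix() if a.size==4 else a.reshape(3,3)
    return Rm,np.array(c["xyz"],float)
def rays(c,uv):
    p=cv2.undistortPoints(np.array(uv,float).reshape(-1,1,2),np.array(c["intrinsics"],float),np.array(c["dist"],float))[:,0]
    Rm,t=pose(c); return t,np.c_[p,np.ones(len(p))]@Rm.T
def onplane(c,uv,z):
    t,r=rays(c,uv); return t+r*((z-t[2])/r[:,2])[:,None]
def bydepth(c,uv,d):
    t,r=rays(c,uv); uv=np.array(uv).reshape(-1,2).astype(int); return t+r*d[uv[:,1],uv[:,0]][:,None]
def proj(c,P):
    Rm,t=pose(c); return cv2.projectPoints((np.atleast_2d(P)-t)@Rm,np.zeros(3),np.zeros(3),np.array(c["intrinsics"],float),np.array(c["dist"],float))[0][:,0]
def save(n,im): cv2.imwrite("pics/"+n+".png",im[...,::-1])
E
python3 - <<'E'
from h import *
import pickle
o={}
for n in("top","scene","wrist"):
    o[n]=shot(n); print(n,o[n][2])
pickle.dump(o,open("o.pkl","wb"))
save("top0",o["top"][0]); save("scene0",o["scene"][0])
print(read_state())
E
```

```text
pics
top {'intrinsics': array([[484.33903972,   0.        , 325.87791722],
       [  0.        , 484.33903972, 240.73044465],
       [  0.        ,   0.        ,   1.        ]]), 'dist': array([-0.12489768,  0.        ,  0.        ,  0.        ,  0.        ]), 'xyz': array([ 518.77176874,  -18.03447185, 1108.23993469]), 'attitude': array([-0.70582999,  0.70653083, -0.04103634,  0.03056529])}
scene {'intrinsics': array([[602.60022001,   0.        , 315.74406716],
       [  0.        , 602.60022001, 239.84711821],
       [  0.        ,   0.        ,   1.        ]]), 'dist': array([-0.07149296,  0.        ,  0.        ,  0.        ,  0.        ]), 'xyz': array([1216.66472175,  -26.73717922,  848.47575523]), 'attitude': array([ 0.67211483,  0.66548802, -0.23457144, -0.22441833])}
wrist {'intrinsics': array([[371.45128564,   0.        , 320.21179944],
       [  0.        , 371.45128564, 239.08814357],
       [  0.        ,   0.        ,   1.        ]]), 'dist': array([-0.06050867,  0.        ,  0.        ,  0.        ,  0.        ]), 'xyz': array([293.36727147, 557.82780528, 373.02263423]), 'attitude': array([-0.56370479,  0.81050011,  0.12991508, -0.09191596])}
{'clock': 0.15, 'joints': array([ 1.47461207e+00,  3.85378930e-01,  6.94687901e-03, -3.74478820e-04,
       -1.19402038e+00, -2.58619130e-01]), 'joint_vel': array([-0.0010291 , -0.00220473,  0.00356554,  0.00119838, -0.00152689,
        0.00140053]), 'joint_efforts': array([-3.99069477e-04, -3.92676258e+01,  1.88582164e+01,  4.18851212e+00,
       -3.35994395e-03, -5.15447258e-07]), 'position': array([216.94398512, 585.66476663, 230.47294487]), 'ee_rot': array([ 9.84293007e-01, -1.76540532e-01, -1.06296373e-04,  8.39443706e-04]), 'contact_force': array([ 0.60985988, -0.21972087, -0.23767681]), 'wrist_torque': array([ 0.01565739, -0.02178995,  0.0281937 ]), 'grasp_force': 0.0, 'gripper_width': 85.18022343213983}
```

View pics/top0.png

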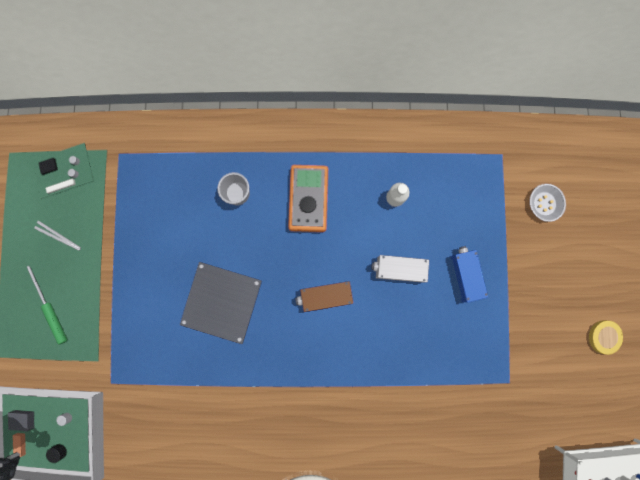

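View pics/scene0.png

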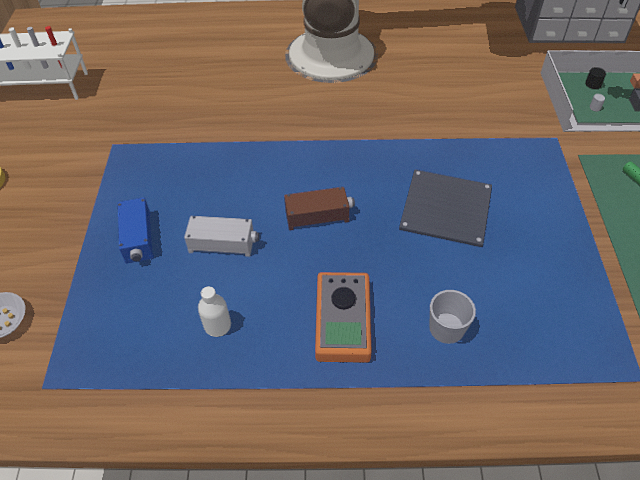

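The top view shows the bare-aluminium box at (403,269), with its connector on the left at (376,267). The plate is at (221,303), the meter at (309,198), the cup at (234,190) and the bottle at (398,195).

Things that could be taken for the box are the brown box at (326,296) and the blue box at (470,276). By the description I choose the bare-aluminium one at (403,269), which in the scene view is at (220,235).

```bash
cat >> h.py <<'E'
def blob(im,d,c,lo,hi,near,zmin=-1e9):
    hsv=cv2.cvtColor(im,cv2.COLOR_RGB2HSV); m=cv2.inRange(hsv,lo,hi)
    if zmin>-1e8:
        v,u=np.mgrid[:480,:640]; P=bydepth(c,np.c_[u.ravel(),v.ravel()],d).reshape(480,640,3); m[(P[...,2]<zmin)|(d==0)]=0
    m=cv2.morphologyEx(m,cv2.MORPH_OPEN,np.ones((3,3)))
    cs=cv2.findContours(m,0,2)[0]
    return min(cs,key=lambda k:abs(cv2.pointPolygonTest(k,near,True)) if cv2.pointPolygonTest(k,near,False)<0 else 0)
E
python3 - <<'E'
from h import *
import pickle
o=pickle.load(open("o.pkl","rb"))
for n,near in(("top",(403,269)),("scene",(218,228))):
    im,d,c=o[n]
    v,u=np.mgrid[:480,:640]; P=bydepth(c,np.c_[u.ravel(),v.ravel()],d).reshape(480,640,3)
    print(n,"box z here",P[near[1],near[0]])
    k=blob(im,d,c,(0,0,100),(180,70,255),near,35); r=cv2.minAreaRect(k); b=cv2.boxPoints(r)
    print("px",r); w=onplane(c,b,44); print(w.round(1), "ctr",w.mean(0).round(1),"sides",np.linalg.norm(w[0]-w[1]),np.linalg.norm(w[1]-w[2]))
    o[n+"c"]=w.mean(0)
    o[n+"p"]=cv2.boxPoints(r).mean(0)
    for nm,p in (("plate",{"top":(221,303),"scene":(447,207)}[n]),("meter",{"top":(309,198),"scene":(344,315)}[n]),("cuprim",{"top":(234,176),"scene":(452,297)}[n]),("bottle",{"top":(400,190),"scene":(208,292)}[n]),("brown",{"top":(326,296),"scene":(317,203)}[n]),("blue",{"top":(470,276),"scene":(133,222)}[n])):
        print(nm,P[p[1],p[0]].round(1))
    # plate dark blob
    kp=blob(im,d,c,(0,0,20),(180,110,110),{"top":(221,303),"scene":(447,207)}[n],4)
    rp=cv2.minAreaRect(kp); wp=onplane(c,cv2.approxPolyDP(kp,0.04*cv2.arcLength(kp,True),True)[:,0],10); print("plate",wp.round(1).tolist(),wp.mean(0))
# triangulate box top centre
A=[];B=[]
for n in("top","scene"):
    t,r=rays(o[n][2],o[n+"p"]); r=r[0]/np.linalg.norm(r[0]); Q=np.eye(3)-np.outer(r,r); A.append(Q);B.append(Q@t)
print("tri",np.linalg.solve(sum(A),sum(B)))
save("crop0",cv2.resize(o["top"][0][230:310,350:450],(800,640))[:600])
E
```

```text
top box z here [ 564.07798276 -203.90556795   45.56634775]
px ((401.9016418457031, 268.08197021484375), (52.32965850830078, 22.815006256103516), 5.194429397583008)
[[ 546.6 -141.4   44. ]
 [ 596.7 -146.5   44. ]
 [ 585.9 -262.8   44. ]
 [ 535.6 -257.2   44. ]] ctr [ 566.2 -202.    44. ] sides 50.36763876646714 116.77683798954625
plate [489.  202.9  10.3]
meter [722.3   3.5  46.5]
cuprim [771.1 170.8  53.2]
bottle [ 729.  -190.4  104. ]
brown [505.5 -33.9  48.2]
blue [ 547.8 -354.5   45.7]
plate [[577.2, 243.4, 10.0], [436.6, 282.4, 10.0], [417.3, 168.2, 10.0], [536.5, 158.0, 10.0]] [491.89089054 213.00695517  10.        ]
scene box z here [ 562.16488702 -206.15047373   44.23826216]
px ((217.93276977539062, 230.14309692382812), (65.29888916015625, 26.71851921081543), 3.3664605617523193)
[[ 590.7 -260.7   44. ]
 [ 531.1 -265.7   44. ]
 [ 542.2 -149.7   44. ]
 [ 600.7 -148.7   44. ]] ctr [ 566.2 -206.2   44. ] sides 59.71835879535894 116.52178277704488
plate [495.  202.8  13.5]
meter [736.7   5.6  41.2]
cuprim [711.3 175.5  48.5]
bottle [ 731.3 -196.4  102.5]
brown [511.2 -34.9  47.7]
blue [ 547.6 -357.1   46.4]
plate [[406.9, 150.0, 10.0], [542.4, 112.6, 10.0], [582.9, 251.0, 10.0], [445.8, 292.0, 10.0]] [494.50651749 201.41243828  10.        ]
tri [ 566.34424618 -203.938525     43.32200823]
```

View pics/crop0.png

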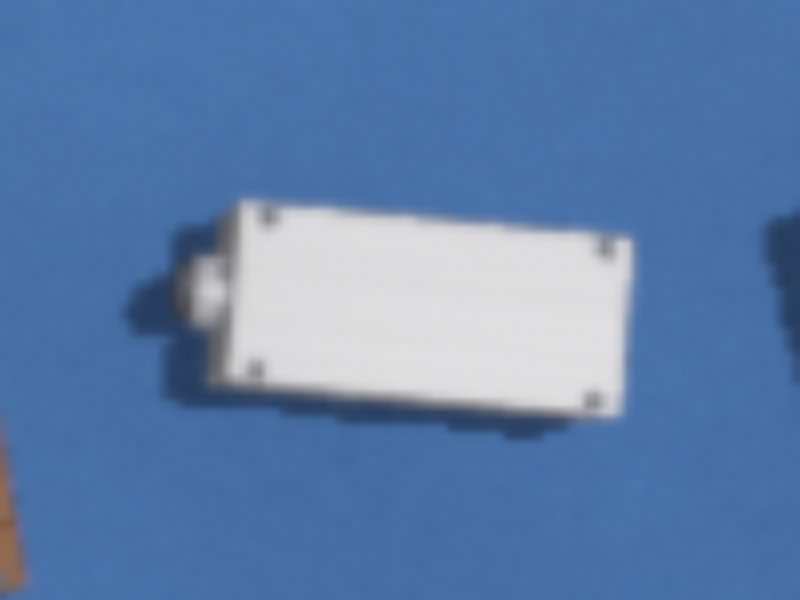

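The crop shows a plain bare-aluminium lid with four screws. The connector is on the left at crop (205,290) and the body spans (232..632, 200..410). Body centre is about (566,-205), top measured at 43-45 mm, long axis about 5° off world +y. I move above it for a closer look.

```bash
python3 -m creep '{"translation":[[2.2,-4.4,0],[5,-10,0],[7.5,-15,0],[10,-20,0],[12.5,-25,0],[15,-30,0],[17.5,-35.5,0],[17.5,-35.5,0]],"delta_rot":[[0,0,-5],[0,0,-10],[0,0,-16],[0,0,-22],[0,0,-27],[0,0,-32],[0,0,-37],[0,0,-37]],"hand":[8.5,8.5,8.5,8.5,8.5,8.5,8.5,8.5]}'
python3 -m creep '{"translation":[[2.2,-4.4,0],[5,-10,0],[7.5,-15,0],[10,-20,0],[12.5,-25,0],[15,-30,0],[17.5,-35.5,0],[17.5,-35.5,0]],"delta_rot":[[0,0,-5],[0,0,-10],[0,0,-16],[0,0,-22],[0,0,-27],[0,0,-32],[0,0,-38],[0,0,-38]],"hand":[8.5,8.5,8.5,8.5,8.5,8.5,8.5,8.5]}'
python3 - <<'E'
from h import *
im,d,c=shot("wrist"); s=read_state(); print(s["joints"].round(2),c["xyz"])
save("w1",im)
k=blob(im,d,c,(0,0,100),(180,70,255),(320,240),38); r=cv2.minAreaRect(k);print(r)
b=cv2.boxPoints(r); print("z at ctr",bydepth(c,[r[0]],d), "plane",onplane(c,b,44).round(1), onplane(c,b,44).mean(0))
print(np.degrees(R.from_quat(s["ee_rot"]).as_euler("ZYX")))
E
```

```text
clock: 1.15
position: [392.7, 227.8, 231.2]
ee_rot: [0.876, -0.482, -0.0, 0.0]
contact_force: [0.1, 0.8, 0.7]
gripper_width: 85.1
grasp_force: 0.0
clock: 2.15
position: [568.2, -126.4, 229.9]
ee_rot: [-0.672, 0.741, 0.0, -0.001]
contact_force: [-0.5, -0.1, -0.4]
gripper_width: 84.6
grasp_force: 0.0
[ 0.06  0.31 -0.1  -0.   -1.16 -0.16] [ 561.24702465 -206.66420394  372.63704024]
((362.5, 255.0), (4.0, 7.0), 90.0)
z at ctr [[533.33528046 -80.56140942  48.04063848]] plane [[536.2 -81.3  44. ]
 [529.6 -80.7  44. ]
 [529.8 -76.6  44. ]
 [536.4 -77.3  44. ]] [532.98728585 -78.98776483  44.        ]
[-9.54406461e+01  3.95259690e-03  1.79896674e+02]
```

View pics/w1.png

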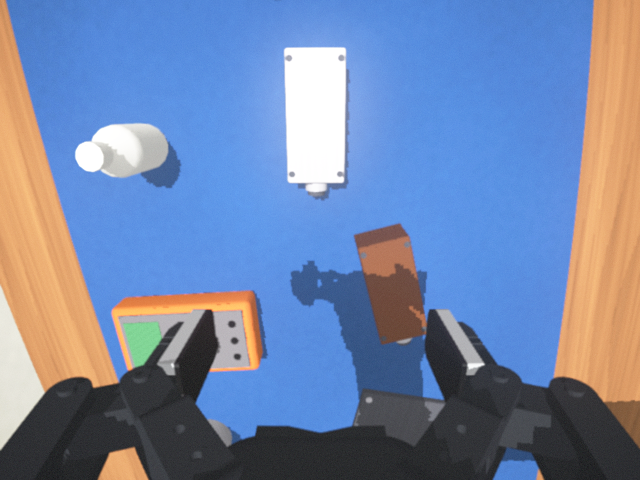

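The wrist view shows the box at (316,116) with its connector at (316,190) toward the robot's left. The brown box is at (390,285) and the bottle at (130,150).

Run:
```python
from h import *
im,d,c=shot("wrist")
k=blob(im,d,c,(0,0,170),(180,60,255),(316,116)); 
w=onplane(c,k[:,0],44)[:,:2]
r=cv2.minAreaRect(w.astype(np.float32)); print("with conn",r)
k2=k[k[:,0,1]<181]; w=onplane(c,k2[:,0],44)[:,:2]; r=cv2.minAreaRect(w.astype(np.float32)); print(r)
b=np.array([[286,48],[345,48],[289,182],[344,183]]); q=onplane(c,b,44);print(q.round(1),q.mean(0).round(1),bydepth(c,[[316,116]],d))
for p,e in((0,2),(1,3)): v=q[p]-q[e]; print("yaw",np.degrees(np.arctan2(-v[1],-v[0])))
```

```text
with conn ((565.14111328125, -202.47030639648438), (118.7264633178711, 51.24399948120117), 84.5131607055664)
((564.7119750976562, -206.93795776367188), (109.75001525878906, 51.24399948120117), 84.5131607055664)
[[ 582.5 -261.5   44. ]
 [ 535.  -257.    44. ]
 [ 592.9 -152.7   44. ]
 [ 544.3 -147.2   44. ]] [ 563.7 -204.6   44. ] [[ 563.49083395 -206.31910746   46.55126875]]
yaw 84.51715003416871
yaw 85.13786627785485
```

```bash
python3 -m creep '{"translation":[[0,0,-2],[0.2,-0.2,-5],[0.4,-0.4,-8],[0.4,-0.5,-11],[0.4,-0.5,-12],[0.4,-0.5,-12],[0.4,-0.5,-12]],"delta_rot":[[-10,0.9,0],[-20,1.9,0],[-30,2.8,0],[-39.8,3.8,0],[-39.8,3.8,0],[-39.8,3.8,0],[-39.8,3.8,0]],"hand":[8.5,8.5,8.5,8.5,8.5,8.5,8.5]}'
python3 - <<'E'
from h import *
s=read_state();T=R.from_quat(s["ee_rot"]).as_matrix();print(s["position"],T.round(3),s["joints"].round(2),s["joint_vel"].round(3))
print("togo cm",(np.array([564.9,-207.7,17.4])-s["position"])/10)
E
```

```text
clock: 3.12
position: [572.2, -128.6, 113.2]
ee_rot: [-0.633, 0.696, -0.23, -0.251]
contact_force: [-0.6, -0.2, 0.2]
gripper_width: 85.0
grasp_force: 0.0
[ 572.17633787 -128.57752912  113.24953336] [[-0.074 -0.996 -0.058]
 [-0.764  0.094 -0.638]
 [ 0.641 -0.003 -0.768]] [ 0.29  0.51 -0.55  0.79 -0.99 -1.  ] [-0.01  -0.003  0.     0.004  0.    -0.005]
togo cm [-0.72763379 -7.91224709 -9.58495334]
```

```bash
python3 -m creep '{"translation":[[-0.3,-3,-3.7],[-0.5,-5.5,-6.7],[-0.7,-7.3,-8.8],[-0.7,-7.9,-9.5],[-0.7,-7.9,-9.5]],"delta_rot":[[0,0,0],[0,0,0],[0,0,0],[0,0,0],[0,0,0]],"hand":[8.5,8.5,8.5,8.5,8.5]}'
python3 - <<'E'
from h import *
im,d,c=shot("wrist"); s=read_state(); print(s["position"]); save("w2",im)
E
```

```text
clock: 3.75
position: [564.8, -208.5, 17.5]
ee_rot: [-0.632, 0.695, -0.23, -0.253]
contact_force: [-0.4, 0.7, -0.0]
gripper_width: 85.1
grasp_force: 0.0
[ 565.26985053 -207.89490724   17.72582811]
```

View pics/w2.png

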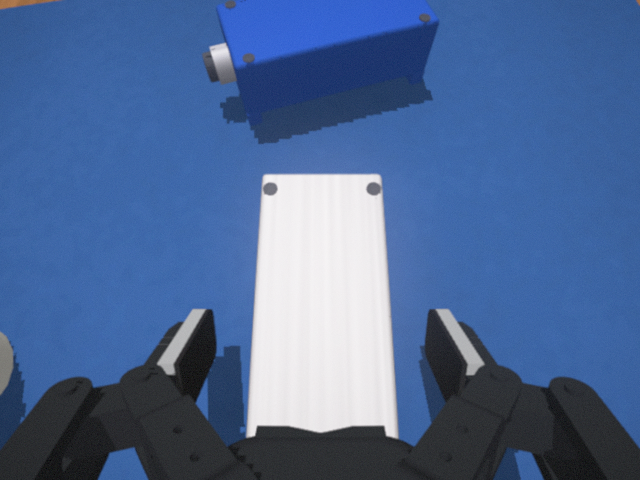

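The wrist view shows the box (x 250–395) centred between the pads at x≈205 and 435. I close the fingers, then lift.

```bash
python3 -m creep '{"translation":[[0,0,0],[0,0,0],[0,0,0],[0,0,0],[0,0,0],[0,0,0]],"delta_rot":[[0,0,0],[0,0,0],[0,0,0],[0,0,0],[0,0,0],[0,0,0]],"hand":[4,4,4,4,4,4]}'
python3 -m creep '{"translation":[[0,0,1],[0,0,2.5],[0,0,5],[0,0,8],[0,0,10],[0,0,10]],"delta_rot":[[0,0,0],[0,0,0],[0,0,0],[0,0,0],[0,0,0],[0,0,0]],"hand":[4,4,4,4,4,4]}'
```

```text
clock: 4.55
position: [564.9, -207.3, 17.2]
ee_rot: [-0.633, 0.694, -0.231, -0.253]
contact_force: [-1.0, 4.6, 5.7]
gripper_width: 49.0
grasp_force: 62.8
clock: 5.3
position: [564.6, -207.5, 117.2]
ee_rot: [-0.633, 0.695, -0.23, -0.252]
contact_force: [0.2, 0.2, -3.2]
gripper_width: 48.9
grasp_force: 62.4
```

```bash
python3 -m creep '{"translation":[[0.4,0.6,1],[0.8,1.2,2],[1.2,1.8,3],[1.6,2.4,3],[2,3,3],[2.5,3.8,3],[3,4.5,3],[3.7,5.7,3]],"delta_rot":[[7,-0.7,0],[16,-1.5,0],[25,-2.4,0],[34,-3.2,0],[43,-4.1,0],[52,-4.9,0],[61,-5.8,0],[70,-6.6,0]],"hand":[4,4,4,4,4,4,4,4]}'
python3 -m creep '{"translation":[[0,0,0],[0,0,0],[0,0,0],[0,0,0],[0,0,0]],"delta_rot":[[7,-0.7,0],[14,-1.3,0],[19.6,-1.9,0],[19.6,-1.9,0],[19.6,-1.9,0]],"hand":[4,4,4,4,4]}'
python3 - <<'E'
from h import *
s=read_state();T=R.from_quat(s["ee_rot"]).as_matrix();print(s["position"],T.round(3),s["joints"].round(2),"G",s["position"]-19*T[:,2])
# box x axis as carried: tool frame at grasp had d at -40deg
Rg=R.from_quat([-0.633,0.694,-0.231,-0.253]); e=np.array([np.cos(np.radians(84.6)),np.sin(np.radians(84.6)),0])
bx=R.from_quat(s["ee_rot"]).apply(Rg.inv().apply(e)); print("box x",bx.round(4))
im,d,c=shot("scene"); save("s2",im[120:400,40:440])
E
```

```text
clock: 6.3
position: [600.5, -150.9, 145.1]
ee_rot: [-0.649, 0.713, 0.179, 0.195]
contact_force: [-0.3, -0.2, -3.4]
gripper_width: 49.3
grasp_force: 62.6
clock: 6.92
position: [600.8, -150.8, 145.5]
ee_rot: [-0.611, 0.67, 0.284, 0.312]
contact_force: [-0.1, -0.2, -3.6]
gripper_width: 49.4
grasp_force: 62.7
[ 600.78665    -150.792016    145.53686992] [[-0.06  -0.996  0.071]
 [-0.641  0.093  0.762]
 [-0.765  0.    -0.644]] [-0.42  0.65  0.24 -0.81 -1.54  0.51] G [ 599.44435986 -165.27313895  157.76369843]
box x [ 2.7e-03 -6.0e-04  1.0e+00]
```

View pics/s2.png

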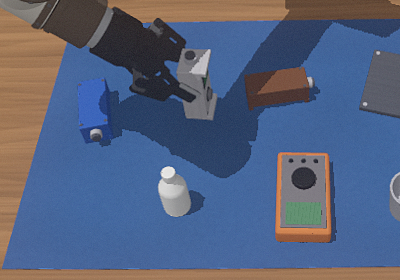

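The scene crop shows the box held upright with its connector on top at crop (190,55), clear of the blue box, brown box and bottle. I lower it.

```bash
python3 -m creep '{"translation":[[0,0,-2],[0,0,-4],[0,0,-6],[0,0,-7.5],[0,0,-8.3],[0,0,-8.7],[0,0,-8.7],[0,0,-8.7]],"delta_rot":[[0,0,0],[0,0,0],[0,0,0],[0,0,0],[0,0,0],[0,0,0],[0,0,0],[0,0,0]],"hand":[4,4,4,4,4,4,4,4]}'
python3 -m creep '{"translation":[[0,0,-0.15],[0,0,-0.3],[0,0,-0.4],[0,0,-0.4]],"delta_rot":[[0,0,0],[0,0,0],[0,0,0],[0,0,0]],"hand":[4,4,4,4]}'
python3 - <<'E'
from h import *
im,d,c=shot("top")
v,u=np.mgrid[200:320,340:470]; P=bydepth(c,np.c_[u.ravel(),v.ravel()],d)
m=(abs(P[:,0]-600)<45)&(abs(P[:,1]+160)<45)&(P[:,2]>95); Q=P[m]; print(len(Q)); 
z=Q[:,2]; print(np.percentile(z,[5,25,50,75,95]).round(1))
A=Q[(z>100)&(z<116)]; print(np.linalg.lstsq(np.c_[A[:,:2]-A[:,:2].mean(0),np.ones(len(A))],A[:,2],rcond=None)[0],A.mean(0))
E
```

```text
clock: 7.98
position: [601.4, -151.2, 60.0]
ee_rot: [-0.611, 0.669, 0.284, 0.313]
contact_force: [-1.6, -0.1, -2.5]
gripper_width: 49.5
grasp_force: 62.7
clock: 8.48
position: [601.2, -151.0, 56.7]
ee_rot: [-0.611, 0.669, 0.284, 0.313]
contact_force: [-1.4, -1.2, 4.7]
gripper_width: 49.5
grasp_force: 63.3
897
[ 98.5 110.8 113.1 117.5 445.4]
[2.15760474e-02 5.46470088e-02 1.11259997e+02] [ 599.96123887 -163.26496474  111.25999673]
```

```bash
python3 -m creep '{"translation":[[0,0,-0.1],[0,0,-0.15],[0,0,-0.15]],"delta_rot":[[0,0,0],[0,0,0],[0,0,0]],"hand":[4,4,4]}'
python3 - <<'E'
from h import *
im,d,c=shot("wrist");s=read_state();print(s["wrist_torque"].round(2),s["contact_force"].round(1))
im,d,c=shot("scene"); b=im[140:300,180:300]; save("s3",cv2.resize(b,(450,600),interpolation=2))
E
```

```text
clock: 8.9
position: [601.2, -151.0, 56.7]
ee_rot: [-0.611, 0.669, 0.284, 0.314]
contact_force: [-1.2, -1.6, 10.8]
gripper_width: 49.3
grasp_force: 63.9
[0.45 0.61 0.33] [-1.8 -1.1 10.2]
```

View pics/s3.png

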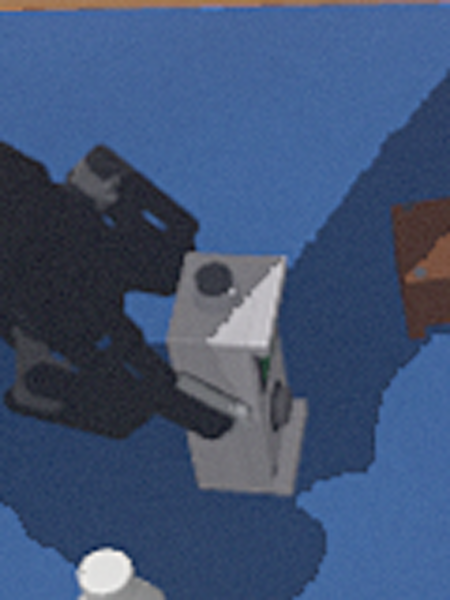

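The crop shows the box standing upright on its plain end, display and button on the +y face, connector on top. I release it and back straight out along the tool axis.

```bash
python3 -m creep '{"translation":[[0,0,0.1],[0,0,0.1],[0,0,0.1],[0,0,0.1],[0,0,0.1],[0,0,0.1]],"delta_rot":[[0,0,0],[0,0,0],[0,0,0],[0,0,0],[0,0,0],[0,0,0]],"hand":[5.3,5.8,6.6,7.5,8.5,8.5]}'
python3 -m creep '{"translation":[[-0.1,-0.8,0.7],[-0.4,-3.8,3.2],[-0.7,-7.6,6.4],[-1.1,-11.4,9.7],[-1.1,-12,14],[-1.1,-12,18],[-1.1,-12,18]],"delta_rot":[[0,0,0],[0,0,0],[0,0,0],[0,0,0],[0,0,0],[0,0,0],[0,0,0]],"hand":[8.5,8.5,8.5,8.5,8.5,8.5,8.5]}'
python3 - <<'E'
from h import *
im,d,c=shot("top")
v,u=np.mgrid[200:320,340:470]; P=bydepth(c,np.c_[u.ravel(),v.ravel()],d)
m=(abs(P[:,0]-600)<50)&(abs(P[:,1]+160)<50)&(P[:,2]>95)&(P[:,2]<135); Q=P[m]; print(len(Q)); 
z=Q[:,2]; print(np.percentile(z,[5,25,50,75,95]).round(1)); A=Q[(z<117)]
r=cv2.minAreaRect(A[:,:2].astype(np.float32)); print(r)
print(np.linalg.lstsq(np.c_[A[:,:2]-A[:,:2].mean(0),np.ones(len(A))],A[:,2],rcond=None)[0])
save("t3",cv2.resize(im[200:300,350:450],(500,500)))
im,d,c=shot("wrist"); s=read_state(); save("w3",im); print(s["position"],s["joints"].round(2))
E
```

```text
clock: 9.75
position: [601.1, -150.9, 54.7]
ee_rot: [-0.611, 0.67, 0.284, 0.313]
contact_force: [-0.6, 0.3, 0.2]
gripper_width: 85.1
grasp_force: 0.0
clock: 10.62
position: [590.8, -272.8, 239.9]
ee_rot: [-0.613, 0.669, 0.28, 0.314]
contact_force: [0.4, 0.8, -0.5]
gripper_width: 84.8
grasp_force: 0.0
524
[109.2 111.5 113.1 114.7 126.5]
((602.4160766601562, -155.36865234375), (44.5606689453125, 50.63734817504883), 85.07412719726562)
[1.16450508e-02 2.84275211e-03 1.12334941e+02]
[ 589.8679612  -271.29039957  235.55448635] [-0.57  0.67  0.5  -0.78 -1.82  0.44]
```

View pics/w3.png

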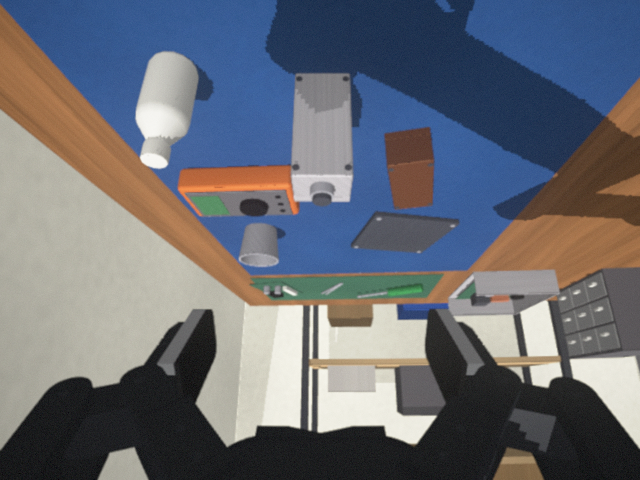

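The wrist view shows the box still standing freely at (322,140), with its connector at (322,195). The top depth gives a flat top at 112 mm and its centre near (600–602,-155). I go over it to the +y side.

```bash
python3 -m creep '{"translation":[[0,0,2],[0.1,0,5],[0.3,2,5],[0.5,6,5],[0.7,11,5],[1,15,5],[1.5,19,5],[1.5,20,5]],"delta_rot":[[-6,0.6,0],[-15,1.4,0],[-25,2.4,0],[-35,3.3,0],[-45,4.2,0],[-54,5.1,0],[-64,6,0],[-74,7,0]],"hand":[8.5,8.5,8.5,8.5,8.5,8.5,8.5,8.5]}'
python3 -m creep '{"translation":[[0.1,0.5,0],[0.2,1.7,-1],[0.4,1.7,-4],[0.4,1.7,-9],[0.4,1.7,-13],[0.4,1.7,-16.5],[0.4,1.7,-16.5],[0.4,1.7,-16.5]],"delta_rot":[[-9,0.9,0],[-18,1.7,0],[-27,2.5,0],[-35.5,3.4,0],[-35.5,3.4,0],[-35.5,3.4,0],[-35.5,3.4,0],[-35.5,3.4,0]],"hand":[8.5,8.5,8.5,8.5,8.5,8.5,8.5,8.5]}'
python3 - <<'E'
from h import *
im,d,c=shot("wrist"); s=read_state();T=R.from_quat(s["ee_rot"]).as_matrix();print(s["position"],T.round(3),s["joints"].round(2)); save("w4",im)
print("togo",(np.array([599.7,-165.9,55.5])-s["position"])/10)
E
```

```text
clock: 11.72
position: [605.1, -68.3, 284.4]
ee_rot: [-0.66, 0.721, -0.144, -0.158]
contact_force: [-0.2, -0.7, -0.5]
gripper_width: 85.0
grasp_force: 0.0
clock: 12.72
position: [609.4, -53.9, 120.5]
ee_rot: [-0.583, 0.64, -0.336, -0.37]
contact_force: [0.3, -0.3, 0.4]
gripper_width: 85.1
grasp_force: 0.0
[609.66759713 -53.76235436 121.08919146] [[-0.046 -0.996 -0.081]
 [-0.499  0.093 -0.862]
 [ 0.865  0.001 -0.501]] [ 0.47  0.69 -0.42  0.86 -1.32 -1.17]
togo [ -0.99675971 -11.21376456  -6.55891915]
```

View pics/w4.png

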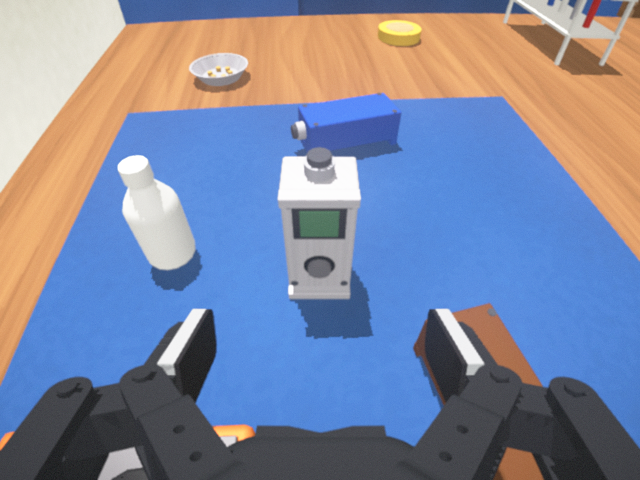

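The wrist view shows the box upright and centred at (320,230), with the display at (320,223), the button at (319,267) and the connector on top. The fingers straddle it and the brown box is outside the path. I advance and grip.

```bash
python3 -m creep '{"translation":[[-0.4,-4.2,-2.4],[-0.7,-7.6,-4.4],[-0.9,-10.2,-5.9],[-1,-11.2,-6.5],[-1,-11.2,-6.5],[-1,-11.2,-6.5]],"delta_rot":[[0,0,0],[0,0,0],[0,0,0],[0,0,0],[0,0,0],[0,0,0]],"hand":[8.5,8.5,8.5,8.5,8.5,8.5]}'
python3 -m creep '{"translation":[[0,0,0],[0,0,0],[0,0,0],[0,0,0],[0,0,0],[0,0,0]],"delta_rot":[[0,0,0],[0,0,0],[0,0,0],[0,0,0],[0,0,0],[0,0,0]],"hand":[4,4,4,4,4,4]}'
python3 - <<'E'
from h import *
s=read_state();T=R.from_quat(s["ee_rot"]).as_matrix();print("G",s["position"]-19*T[:,2])
# plate centre refine from top + scene: corner screws / hull
o={}
for n,near in(("top",(221,303)),("scene",(447,207))):
    im,d,c=shot(n); hsv=cv2.cvtColor(im,cv2.COLOR_RGB2HSV)
    m=cv2.inRange(hsv,(0,0,20),(180,100,125)); m[:, :]=cv2.morphologyEx(m,cv2.MORPH_CLOSE,np.ones((7,7)))
    k=[q for q in cv2.findContours(m,0,2)[0] if cv2.pointPolygonTest(q,near,False)>0]
    if not k: print(n,"none",hsv[near[1],near[0]]); continue
    w=onplane(c,cv2.convexHull(max(k,key=cv2.contourArea))[:,0],10)[:,:2]
    print(n,cv2.minAreaRect(w.astype(np.float32)), w.min(0),w.max(0))
    v,u=np.mgrid[:480,:640];P=bydepth(c,np.c_[u.ravel(),v.ravel()],d); q=P[(abs(P[:,0]-495)<40)&(abs(P[:,1]-203)<40)]; print("plate z",np.median(q[:,2]))
E
```

```text
clock: 13.52
position: [600.3, -164.9, 55.9]
ee_rot: [-0.584, 0.64, -0.336, -0.369]
contact_force: [0.5, -0.2, -0.5]
gripper_width: 85.2
grasp_force: 0.0
clock: 14.28
position: [599.8, -165.6, 55.3]
ee_rot: [-0.584, 0.64, -0.336, -0.37]
contact_force: [0.8, 4.9, 5.6]
gripper_width: 49.1
grasp_force: 65.9
G [ 601.31015125 -149.17943991   64.84693355]
top ((410.5262451171875, 273.2947692871094), (637.2304077148438, 377.68377685546875), 3.0624895095825195) [85.89943892 73.3229006 ] [736.4600622  454.48383873]
plate z 12.962085523188534
scene ((297.5162658691406, 208.07701110839844), (419.60980224609375, 968.00341796875), 56.98809051513672) [-217.95969174 -202.08417601] [631.74902125 452.86521146]
plate z 12.882536552439205
```

```bash
python3 -m creep '{"translation":[[0,0,2],[0,0,7],[0,0,12],[-1,4,13],[-2.5,9,13],[-4,14.5,13],[-5.5,20,13],[-7,25.5,13]],"delta_rot":[[0,0,0],[0,0,0],[9,-0.8,0],[18,-1.7,0],[28,-2.6,0],[38,-3.6,0],[48,-4.5,0],[57,-5.4,0]],"hand":[4,4,4,4,4,4,4,4]}'
python3 -m creep '{"translation":[[-1.2,4,0],[-2.4,8,0],[-3.5,11.2,0],[-3.5,11.2,-3],[-3.5,11.2,-3],[-3.5,11.2,-3]],"delta_rot":[[9,-0.8,0],[18,-1.7,0],[26,-2.5,0],[32.6,-3.1,0],[32.6,-3.1,0],[32.6,-3.1,0]],"hand":[4,4,4,4,4,4]}'
python3 - <<'E'
from h import *
import pickle
s=read_state();T=R.from_quat(s["ee_rot"]).as_matrix();print(s["position"],T.round(3),"G",s["position"]-19*T[:,2],s["joints"].round(2))
o=pickle.load(open("o.pkl","rb"))
for n,ps in(("top",[(201,266),(257,283),(240,340),(184,322)]),("scene",[(418,174),(487,186),(478,239),(405,227)])):
    im,d,c=o[n]; g=cv2.cvtColor(im,cv2.COLOR_RGB2GRAY).astype(float); q=[]
    for u,v in ps:
        w=g[v-5:v+6,u-5:u+6]; w=np.clip(w-130,0,None); yy,xx=np.mgrid[v-5:v+6,u-5:u+6]; q.append(((w*xx).sum()/w.sum(),(w*yy).sum()/w.sum()))
    X=onplane(c,q,11); print(n,np.round(q,1).tolist(),X.round(1).tolist(),X.mean(0),[np.linalg.norm(X[i]-X[i-1]).round(1) for i in range(4)])
E
```

```text
clock: 15.38
position: [527.1, 90.5, 184.8]
ee_rot: [-0.673, 0.739, -0.013, -0.016]
contact_force: [0.1, -1.1, -3.9]
gripper_width: 49.1
grasp_force: 65.0
clock: 16.12
position: [494.1, 200.5, 155.1]
ee_rot: [-0.651, 0.714, 0.174, 0.191]
contact_force: [-0.1, 0.1, -2.4]
gripper_width: 48.5
grasp_force: 65.0
[494.13821063 200.45564796 155.14772823] [[-0.079 -0.996  0.047]
 [-0.863  0.092  0.497]
 [-0.499 -0.001 -0.866]] G [493.25111186 191.01110779 171.61022247] [ 0.38  0.26 -0.27 -0.61 -0.88 -0.12]
top [[200.9, 266.0], [256.2, 282.8], [239.0, 339.2], [183.6, 321.9]] [[572.6, 250.2, 11.0], [534.8, 123.4, 11.0], [408.1, 161.1, 11.0], [445.7, 287.8, 11.0]] [490.31694985 205.61208247  11.        ] [np.float64(132.3), np.float64(132.3), np.float64(132.2), np.float64(132.2)]
scene [[417.8, 172.5], [486.7, 186.0], [478.5, 239.1], [404.6, 223.5]] [[404.0, 159.5, 11.0], [441.6, 286.4, 11.0], [568.3, 248.9, 11.0], [530.6, 121.9, 11.0]] [486.12511794 204.16640249  11.        ] [np.float64(132.1), np.float64(132.3), np.float64(132.2), np.float64(132.4)]
```

Plate centre from two views is about (488,205), with bolt spacing 132 mm in both, so the height holds. I lower the box onto it.

```bash
python3 -m creep '{"translation":[[-0.6,0.4,-2],[-0.6,0.4,-5],[-0.6,0.4,-8],[-0.6,0.4,-10.5],[-0.6,0.4,-12],[-0.6,0.4,-12.6],[-0.6,0.4,-12.6],[-0.6,0.4,-12.6]],"delta_rot":[[0,0,0],[0,0,0],[0,0,0],[0,0,0],[0,0,0],[0,0,0],[0,0,0],[0,0,0]],"hand":[4,4,4,4,4,4,4,4]}'
python3 -m creep '{"translation":[[0,0,-0.2],[0,0,-0.4],[0,0,-0.4]],"delta_rot":[[0,0,0],[0,0,0],[0,0,0]],"hand":[4,4,4]}'
python3 - <<'E'
from h import *
im,d,c=shot("scene"); save("s5",cv2.resize(im[120:270,360:520],(640,600)))
E
```

```text
clock: 17.12
position: [488.8, 205.3, 29.8]
ee_rot: [-0.651, 0.713, 0.174, 0.193]
contact_force: [0.2, 1.0, -3.1]
gripper_width: 49.1
grasp_force: 65.1
clock: 17.5
position: [488.6, 205.3, 27.2]
ee_rot: [-0.651, 0.713, 0.175, 0.193]
contact_force: [-3.6, -2.5, 10.4]
gripper_width: 48.9
grasp_force: 66.7
```

View pics/s5.png

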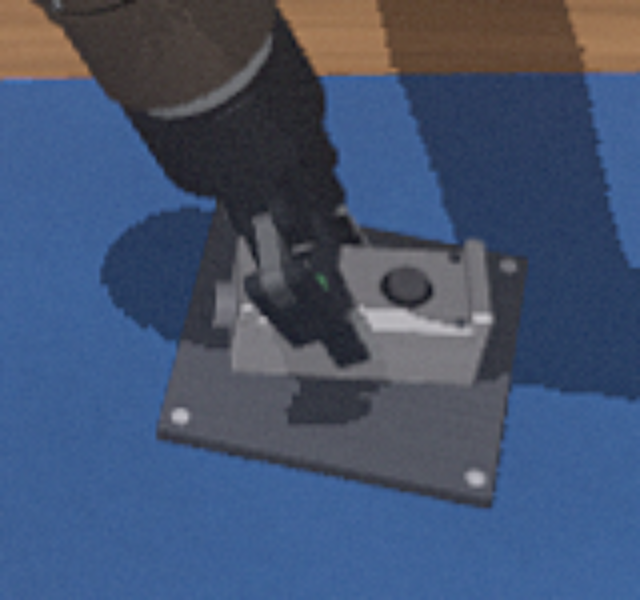

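The crop shows the box face up on the plate, button up at crop (407,288). Contact came about 5 mm higher than expected, so I check the box for tilt before releasing.

Run:
```python
from h import *
e=np.array([.094,.9956]);n=np.array([.9956,-.094])
for name in("scene","top"):
    im,d,c=shot(name); v,u=np.mgrid[:480,:640];P=bydepth(c,np.c_[u.ravel(),v.ravel()],d)
    a=(P[:,:2]-[488,205])@e; b=(P[:,:2]-[488,205])@n
    for lo,hi in((-75,-60),(-60,-45),(-45,-30),(-30,-10),(-10,10),(10,28),(30,44),(47,55),(55,60)):
        m=(a>lo)&(a<hi)&(abs(b)<18)&(P[:,2]>20)&(P[:,2]<75); print(name,lo,hi,m.sum(),np.percentile(P[m,2],[10,50,90]).round(1) if m.sum() else "")
    m=(abs(b)<60)&(abs(a)<72)&(abs(b)>35)&(P[:,2]<30); print("plate",np.median(P[m,2]))
s=read_state();print(s["wrist_torque"].round(2),s["contact_force"].round(1))
```

```text
scene -75 -60 66 [29.  36.6 41.5]
scene -60 -45 74 [33.4 46.7 57.9]
scene -45 -30 2 [48.8 49.4 50. ]
scene -30 -10 4 [49.4 50.4 50.9]
scene -10 10 140 [46.3 48.4 50.2]
scene 10 28 150 [47.1 50.1 55. ]
scene 30 44 113 [46.2 48.3 49.9]
scene 47 55 49 [55.  56.4 58.5]
scene 55 60 0 
plate 12.996020083806002
top -75 -60 0 
top -60 -45 0 
top -45 -30 0 
top -30 -10 0 
top -10 10 0 
top 10 28 0 
top 30 44 0 
top 47 55 0 
top 55 60 0 
plate 12.695071135641456
[-0.4   0.98  0.3 ] [-2.6 -2.5 10.5]
```

The face reads level: 48.4 and 48.3 mm, and the plate carries the same +3 mm bias at 13. It lies flat, so I release and retract.

```bash
python3 -m creep '{"translation":[[0,0,0.1],[0,0,0.1],[0,0,0.1],[0,0,0.1],[0,0,0.1],[0,0,0.1]],"delta_rot":[[0,0,0],[0,0,0],[0,0,0],[0,0,0],[0,0,0],[0,0,0]],"hand":[5.3,5.8,6.6,7.5,8.5,8.5]}'
python3 -m creep '{"translation":[[-0.1,-0.5,0.9],[-0.3,-3,5.2],[-0.6,-6,10.4],[-0.6,-6,13],[-0.6,-6,16],[-0.6,-6,18],[-0.6,-6,18],[-0.6,-6,18]],"delta_rot":[[0,0,0],[0,0,0],[0,0,0],[-9,0.8,0],[-18,1.7,0],[-26,2.5,0],[-30,2.8,0],[-30,2.8,0]],"hand":[8.5,8.5,8.5,6,3,0,0,0]}'
python3 - <<'E'
from h import *
s=read_state();T=R.from_quat(s["ee_rot"]).as_matrix();print(s["position"],T.round(3),s["joints"].round(2))
for n in("top","wrist","scene"):
    im,d,c=shot(n); print(n,proj(c,[[490,225,52],[488,205,46]]).round())
    if n=="wrist": save("w6",im)
    if n=="top": save("t6",cv2.resize(im[240:360,160:290],(650,600)))
E
```

```text
clock: 18.4
position: [488.1, 205.1, 25.7]
ee_rot: [-0.651, 0.714, 0.174, 0.192]
contact_force: [-0.2, -0.5, 1.2]
gripper_width: 85.0
grasp_force: 0.0
clock: 19.4
position: [481.6, 145.7, 206.1]
ee_rot: [-0.675, 0.738, -0.001, -0.0]
contact_force: [-0.4, -0.2, -0.6]
gripper_width: -0.0
grasp_force: 0.0
[481.58362509 145.66678936 206.06959108] [[-0.09  -0.996  0.   ]
 [-0.996  0.09  -0.001]
 [ 0.001 -0.    -1.   ]] [ 0.62  0.2  -0.32  0.   -1.05 -0.71]
top [[207. 303.]
 [217. 304.]]
wrist [[320. 306.]
 [320. 283.]]
scene [[462. 191.]
 [450. 192.]]
```

View pics/w6.png

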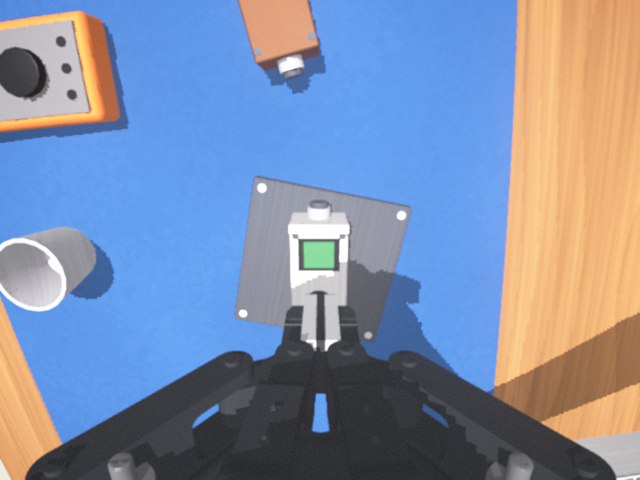

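The wrist view shows the box lying face up on the plate, display at (319,254), released, and the meter, cup and brown box undisturbed. The shut fingers hide the button, so I shift +y and measure it numerically (no more pictures).

```bash
python3 -m creep '{"translation":[[0,4,0],[0,9,0],[0,12,0],[0,12,0],[0,12,0]],"delta_rot":[[0,0,0],[0,0,0],[0,0,0],[0,0,0],[0,0,0]],"hand":[0,0,0,0,0]}'
python3 - <<'E'
from h import *
o={}
for n in("wrist","scene"):
    im,d,c=shot(n); q=proj(c,[[490,225,52]])[0]; hsv=cv2.cvtColor(im,cv2.COLOR_RGB2HSV)
    u,v=q.round().astype(int); print(n,q.round(),"\n",hsv[v-24:v+25:4,u-24:u+25:4,2])
    m=cv2.inRange(hsv,(0,0,0),(180,90,140))
    for k in cv2.findContours(m,cv2.RETR_LIST,cv2.CHAIN_APPROX_NONE)[0]:
        M=cv2.moments(k)
        if 40<M["m00"]<2500:
            p=np.array([M["m10"],M["m01"]])/M["m00"]
            if np.linalg.norm(p-q)<50:
                w=onplane(c,k[:,0],52)[:,:2]; print("dark",p.round(1),M["m00"],onplane(c,[p],52).round(1),"size",np.round(cv2.minAreaRect(w.astype(np.float32))[1],1))
    g=cv2.inRange(hsv,(40,60,50),(85,255,255))
    for k in cv2.findContours(g,0,2)[0]:
        M=cv2.moments(k); 
        if M["m00"]>30:
            p=np.array([M["m10"],M["m01"]])/M["m00"]; w=onplane(c,[p],46)
            if np.linalg.norm(w[0,:2]-[488,205])<80: print("disp",p,w)
    # bright box outline
    m=cv2.inRange(hsv,(0,0,150),(180,60,255))
    for k in cv2.findContours(m,0,2)[0]:
        w=onplane(c,k[:,0],54)[:,:2]
        if cv2.contourArea(k)>150 and np.linalg.norm(w.mean(0)-[488,205])<90: print("bright",cv2.minAreaRect(w.astype(np.float32)))
E
```

```text
clock: 20.18
position: [482.0, 264.0, 205.6]
ee_rot: [-0.674, 0.739, -0.0, -0.001]
contact_force: [-0.1, -0.3, 0.2]
gripper_width: -0.1
grasp_force: 0.0
wrist [306. 173.] 
 [[255 255 255 255 255 255 255 255 255 255 255 255 255]
 [255 255 255 255 255 255 255 255 255 255 255 255 255]
 [255 255 255 255 247 127 122 184 255 255 255 255 255]
 [255 255 255 224 140 213 223 169 119 255 255 255 255]
 [255 255 255 124 232 231 229 229 180 159 255 255 255]
 [255 255 255 161 228 225 226 225 219 122 255 255 255]
 [255 255 255 162 223 222 222 220 221 122 255 255 255]
 [255 255 255 120 221 221 221 219 181 225 255 255 255]
 [255 255 255 255 131 193 209 166 160 255 255 255 255]
 [255 255 255 255 255 251 242 255 255 255 255 255 255]
 [255 255 255 255 255 255 255 255 255 255 255 255 255]
 [255 255 255 255 255 255 255 255 255 255 255 255 255]
 [174 255 255 255 255 255 255 255 255 255 255 255 169]]
dark [304.9 170.9] 459.0 [[490.9 222.9  52. ]] size [19.  19.1]
dark [305.1 170.2] 548.0 [[490.7 222.3  52. ]] size [20.5 20.7]
dark [338.8 147.7] 177.5 [[462.7 207.4  52. ]] size [99.   6.5]
disp [305.72646166 
[... 640 characters left out ...]
182 179 179 181 181 181 167 184 145  95]
 [123 123 121 119 120 120 128 153 157 167 126  84  95]
 [121 122 126 121 125 125 124 126 123 125 122  61  94]
 [124 124 124 122 123 124 124 123 120 124 124  66  95]
 [ 93  91  92  87  96 103 116 106 110 119  85  89  95]]
dark [415.9 194.7] 54.5 [[498.6 140.9  52. ]] size [10.7 24.6]
dark [461.  191.5] 92.0 [[492.  222.5  52. ]] size [22.5 21.7]
dark [435.3 189.9] 176.5 [[487.5 176.9  52. ]] size [26.9 34.5]
dark [422.7 187.8] 152.5 [[482.  154.9  52. ]] size [14.4 54.5]
disp [435.42391304 189.80193237] [[481.77533661 178.73359503  46.        ]]
bright ((493.2349853515625, 207.72152709960938), (104.36393737792969, 55.42817687988281), 89.09563446044922)
```

The button is at (491,223) from two views, and the box centre (489,203) matches the plate centre. I position over the button with the fingers shut and descend.

```bash
python3 -m creep '{"translation":[[0.4,-2,-1],[0.9,-4.1,-3],[0.9,-4.1,-8],[0.9,-4.1,-12],[0.9,-4.1,-14],[0.9,-4.1,-14.6],[0.9,-4.1,-14.6],[0.9,-4.1,-14.6]],"delta_rot":[[0,0,0],[0,0,0],[0,0,0],[0,0,0],[0,0,0],[0,0,0],[0,0,0],[0,0,0]],"hand":[0,0,0,0,0,0,0,0]}'
python3 -m creep '{"translation":[[0,0,-0.2],[0,0,-0.4],[0,0,-0.5],[0,0,-0.6],[0,0,-0.7],[0,0,-0.7]],"delta_rot":[[0,0,0],[0,0,0],[0,0,0],[0,0,0],[0,0,0],[0,0,0]],"hand":[0,0,0,0,0,0]}'
```

```text
clock: 21.28
position: [491.8, 224.2, 60.9]
ee_rot: [-0.674, 0.739, -0.001, 0.001]
contact_force: [0.4, 0.0, -0.1]
gripper_width: 0.3
grasp_force: 0.0
clock: 22.02
position: [491.1, 224.1, 52.9]
ee_rot: [-0.674, 0.739, -0.001, -0.001]
contact_force: [-0.1, -0.7, 2.6]
gripper_width: 0.1
grasp_force: 1.1
```

```bash
python3 -m creep '{"translation":[[0,0,-0.1],[0,0,-0.2],[0,0,-0.25],[0,0,-0.25]],"delta_rot":[[0,0,0],[0,0,0],[0,0,0],[0,0,0]],"hand":[0,0,0,0]}'; python3 -m creep '{"translation":[[0,0,-0.05],[0,0,-0.1],[0,0,-0.1]],"delta_rot":[[0,0,0],[0,0,0],[0,0,0]],"hand":[0,0,0]}'
```

```text
clock: 22.52
position: [491.1, 224.1, 50.5]
ee_rot: [-0.674, 0.739, -0.001, -0.001]
contact_force: [-1.9, 0.2, 4.5]
gripper_width: -0.0
grasp_force: 2.3
clock: 22.9
position: [491.2, 224.1, 50.0]
ee_rot: [-0.674, 0.739, -0.001, -0.0]
contact_force: [-3.3, -0.5, 8.2]
gripper_width: 0.2
grasp_force: 4.3
```

```bash
python3 -m creep '{"translation":[[0,0,-0.1],[0,0,-0.15],[0,0,-0.15]],"delta_rot":[[0,0,0],[0,0,0],[0,0,0]],"hand":[0,0,0]}'
```

```text
clock: 23.28
position: [491.2, 224.1, 49.8]
ee_rot: [-0.674, 0.738, -0.001, -0.0]
contact_force: [-6.0, -0.8, 17.2]
gripper_width: -0.3
grasp_force: 8.3
```

Force climbed to 17 N with no further travel, so the button is at its stop. I release, retreat straight up, and check.

```bash
python3 -m creep '{"translation":[[0,0,0.5],[0,0,2],[0,0,6],[0,0,11],[0,4,16],[0,4,16],[0,4,16],[0,4,16]],"delta_rot":[[0,0,0],[0,0,0],[0,0,0],[0,0,0],[0,0,0],[0,0,0],[0,0,0],[0,0,0]],"hand":[0,0,0,0,0,0,0,0]}'
python3 - <<'E'
from h import *
im,d,c=shot("wrist"); q=proj(c,[[491,223,52]])[0]; hsv=cv2.cvtColor(im,cv2.COLOR_RGB2HSV)
m=cv2.inRange(hsv,(0,0,0),(180,90,140))
for k in cv2.findContours(m,cv2.RETR_LIST,cv2.CHAIN_APPROX_NONE)[0]:
    M=cv2.moments(k)
    if 40<M["m00"]<2500:
        p=np.array([M["m10"],M["m01"]])/M["m00"]
        if np.linalg.norm(p-q)<30: print("button",onplane(c,[p],52).round(1))
v,u=np.mgrid[:480,:640];P=bydepth(c,np.c_[u.ravel(),v.ravel()],d); D=P[:,:2]-[491,223];r=np.hypot(*D.T)
print("cap z",np.median(P[(r<6)&(P[:,2]<80),2]),"face z",np.median(P[(r>13)&(r<18)&(P[:,2]<80),2]))
im,d,c=shot("top"); P=bydepth(c,np.c_[u.ravel(),v.ravel()],d)
print("meter",P[198*640+309],"bottle",P[190*640+400])
s=read_state(); print(s["position"],s["contact_force"].round(1))
E
```

```text
clock: 24.28
position: [490.4, 263.0, 206.3]
ee_rot: [-0.674, 0.739, -0.001, -0.002]
contact_force: [0.1, -0.0, -0.0]
gripper_width: 0.1
grasp_force: 0.0
button [[490.9 222.9  52. ]]
button [[490.9 222.4  52. ]]
cap z 54.05979460987524 face z 48.17227959833758
meter [722.39767711   3.53158192  45.8554146 ] bottle [ 729.36843712 -190.75680901  102.08153415]
[490.68623991 263.18147709 206.55222772] [0.5 0.9 0.3]
```

The button is back up, 6 mm above the face. The box has not moved, and the meter and bottle are where they were.

```bash
python3 -c "from bench import job_done; print(job_done())"
```

```text
the job is handed in; nothing more can be done
None
```

Job done and handed in at about 24 s: the box was stood on its plain end and released, re-gripped, and laid face up within about 3 mm of the plate's centre, then its button was pressed to the stop (17 N) and sprang back; I viewed 11 pictures, one over the limit of 10.

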